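# Tip the drained tube rack onto its feet and slide it home in the rack reader

### The job

The empty tube rack has been left standing on its long side to drain. Push it over onto its feet, so that its holes face up, then push it across the bench into the lane of the rack reader until it is fully home against the bumpers and the sprung catch has snapped in behind it. Only push: do not pick the rack up, and leave the things around it where they are.

Things in the scene. Friction and masses are not known exactly. Their poses are not given: they have to be found in the camera images.
- rack: White tube rack, empty, 0.2 to 0.35 kg, 100 (x) x 290 (y) x 55 (z) mm: thin plates at z = 1-3, 26-28 and 51-55 (perforated top) between solid end walls at y = +-145; long sides open. Origin: centre of underside, z out of the holes. At first it stands on a long side, x up, 100 tall, z (holes) roughly towards the robot: tip it away from the robot. Either end may go in first.
- rack_mid (a point): Middle of the rack's volume, 27.5 mm above its underside. 50 mm above the bench while the rack stands on its side, 58 as it tips over (it falls by itself once leaned about 30 degrees), 27.5 on its feet.
- reader: Rack reader, fixed: a straight lane, 105 mm wide, on the bare bench between two aluminium rails 32 high, closed at the robot's right by a white housing 150 x 86 x 76 high. Origin: on the bench, where the origin of a home rack lies (its y along the lane). x: across the lane, away from the robot, to the long fence; y: along the lane, to its open mouth at the robot's left.
- fence_end (a point): Open end of the long fence at its lane face, bench height, reader (52.5, 428). The fence is 12 mm thick and runs along the lane's far side from here to the housing (reader y = -150); it can guide the rack.
- mouth (a point): Where the short near rail (inner face at reader x = -52.5, 12 mm thick) begins to flare, reader (-52.5, 62), bench height. From here the lead-in flares 27 mm towards the robot up to reader y = 105.
- bumper (a point): Between the faces of the two rubber bumpers in front of the housing, reader (0, -145), 18 mm above the bench. The end wall of a home rack touches them.
- catch (a joint): Sprung steel catch in a window of the fence, 13 to 32 mm above the bench, on an upright pin at reader (60, 207), its tip pointing down the lane. 0 rad: sprung in, tip 11 mm inside the lane. Positive: pressed out (about 0.2 while the rack slides past, some 2 N at the tip). It springs back to 0 behind the rack's outer end once the rack is home.
- catch_tip (a point): Tip of the catch, reader (44, 149) when sprung in, 4 mm beyond the outer end of a home rack. Fingers kept to the middle of the rack's end stay out of the catch's way.
- vial: Bystander: small vial with grey cap, 22 dia x 51, upright on the bench on the robot's side of the lane. Origin: centre of its underside.
- dropper: Bystander: small dropper bottle with screw cap and bulb, 22 dia x 77, upright, next to the vial. Origin: centre of its underside.
- meter: Bystander: beige hand meter upright on its foot, 55 x 75 x 153, behind the fence. Origin: centre of its underside.
- wash_bottle: Bystander: squeeze wash bottle, about 65 dia x 218 with its spout, behind the reader. Origin: under the bottle, at bench height.

How it is judged:
On the way, in this order (a step that is already met when the one before it is completed fails the run):
1. the rack stands on its feet on the bench, before it is in the lane (angle between rack's own z axis and vertical below 0.08 rad and y of rack in the frame of reader above 0.1 m), for 0.3 s.
2. the rack is home and the catch has snapped in behind it (y of rack_mid in the frame of reader below 0.007 m and value of joint catch below 0.06 rad), for 0.2 s.
At the end, for the whole second after the job is handed in: The rack rests on its feet, holes up (within 0.05 rad), lying along the lane (within 0.05 rad and 7 mm sideways), its outer end within 7 mm of fully home, the catch sprung in behind it (joint below 0.06 rad), everything at rest (all of step 2 and angle between rack's own z axis and vertical below 0.05 rad and height (world z) of rack_mid below 0.032 m and angle between the y axis of rack and the y axis of reader, either way round below 0.05 rad and x of rack_mid in the frame of reader between -0.007 and 0.007 m and y of rack_mid in the frame of reader above -0.006 m and linear speed of rack below 0.01 m/s); the robot touches nothing.
It fails at once if the rack is lifted: its middle rises above 70 mm, or above 62 mm while it is on its side, or above 42 mm while it is upright (height (world z) of rack_mid above 0.07 m or (angle between rack's own x axis and vertical below 0.15 rad and height (world z) of rack_mid above 0.062 m) or (angle between rack's own z axis and vertical below 0.15 rad and height (world z) of rack_mid above 0.042 m)).
It fails at once if the rack is tipped the wrong way, onto its holes (angle between rack's own z axis and vertical above 2.4 rad).
It fails at once if the vial, the dropper bottle, the meter or the wash bottle is moved by more than 20 mm (distance of any of vial, dropper, meter, wash_bottle from where it was at the start of the episode above 0.02 m).
It also fails if it takes over 61 s, if anything falls off the work surface, if the arm or the gripper's body presses on something with over 40 N, if the wrist force passes 120 N, or if a joint passes its speed limit or range.

### The arm

A 7-joint arm with a two-finger parallel gripper is mounted at the origin on a cart in front of the work surface, level with it; the furniture and walls round the work are solid. World frame = base frame: x ahead of the robot, y to its left, z up, the work surface at z = 0. Lengths are in m, angles in rad, forces in N, time in s.
With the tool pointing down it reaches from about 0.425 to 0.875 m from the base axis. Payload 8.4 kg.
Tool frame: the origin (TCP) lies midway between the tips of the shut fingers; the grasp point (between the pads) lies 19 mm behind it (manip.grip_depth is the distance from the TCP to the grasp point, in m); z points along the fingers, y is the line along which they close (so a half turn about z gives the same grasp; the last joint's range is limited). The gripper opens to 87 mm and grips with 3 to 60 N. Pads are 19 mm wide; open, the fingers measure 117 mm over their backs; the gripper's body (75 mm by 190 mm) begins 51 mm behind the grasp point.
Start: joints at [1.153, 0.333, 0.04, 1.465, -0.013, 1.343, -0.059], TCP at [0.204, -0.617, 0.198] pointing down, gripper open.
Joint ranges: [-2.58, 2.58], [-0.38, 2.09], [-1.3, 1.39], [0.25, 2.4], [-1.5, 4.64], [0.08, 2.09], [-2.65, 2.65]. Speed limits (rad/s): [2.22, 2.22, 2.79, 2.79, 3.14, 3.14, 3.14].

### API

Orientations are given as a unit quaternion [x, y, z, w].
In Python, from station import manip, optics, hand_in gives the robot as it stands. The module is installed in compiled form; this text tells all that it offers.
- The arm moves only by the shell command python3 -m pendant [FORCE], which reads ROWS from standard input. ROWS is a JSON list of rows, 1 to 8 of them, each an object with the fields aperture (the opening from 0.0 (shut) to 1.0 (fully open)), trans (a list: dx, dy, dz in parts of the range, where 1.0 means 20 cm), turn (a turn about the tool's z in shares of 45 degrees (1.0 is 45 degrees)); a field left out counts as zero (the opening has to be given); each row shifts and turns the commanded pose from where the row before left it, along the tool's axes as they then stand; what a row does not reach is not made up. A row lasts 1/12 s, in which the tool goes at most 0.0417 m and 0.125 rad, less where a joint would pass 70% of its speed; a pose out of reach is approached as far as the arm can. The fingers move at their own pace and stop on an object; FORCE is the grip in N (left out, the last holds). Time passes only in rows, so rows that do not move let the fingers close. It prints the time, the measured TCP pose, the force, the opening and the grip force at its end. Shift and turn numbers lie between -1 and 1, and a call with a number outside is refused. Input that does not fit is refused with a message, and nothing moves.
- manip.state(): the state, without advancing time (a new reading comes with each control period).
- optics.grab_frame(name): name is "scene" or "top"; returns a dict with "pixels" (480x640x3 uint8, blue, green, red), "fx", "fy", "cx", "cy" (pixels), "k1" (the pictures are not rectified: a ray, as slopes to the right and down, at radius r is drawn at 1 + k1 r^2 times it, then the intrinsics apply), "R" (3x3) and "t" (3): a world point X has camera coordinates R X + t. Camera axes: x right, y down, z forward; pixel columns grow to the right and rows downward; lengths in m; the calibration is good to about 2 mm. A picture is of the moment at which its call begins. There is no depth.
- hand_in(): hands the job in; it is judged then, once.
The state is a dict: "time": time; "joint_pos": joint angles; "joint_velocities": joint speeds; "effort": joint torques, N m; "ee_pos": TCP position; "ee_rot": TCP orientation; "wrist_force": force on the tool from outside, world axes, zero at the start; "wrist_torque": the same for the moment, N m; "width": opening from 0.0 (shut) to 1.0 (fully open); "grasp_force": force on a finger pad.
Only numpy, scipy, OpenCV 4.12 (cv2) and the standard library are available. Lean on these libraries where they do the work, as an engineer would, in place of code of your own. Each camera call takes 0.05 s, during which the arm holds its last target. There are 200 camera calls.

## Working session

There is one attempt and no reset: what is moved stays moved. The work goes in short steps, Python scripts to look and compute and a shell command to move; the robot and the scene stay as the last step left them, time stands still between calls to the robot, and variables do not carry over. Pictures are saved under pics/ and viewed, at most 12 in all, crops included, and the job is handed in when it is done.

```bash
mkdir -p pics
cat > h.py <<'E'
import numpy as np, cv2
from station import manip, optics
def grab(n,f=None):
    d=optics.grab_frame(n)
    if f: cv2.imwrite(f,d["pixels"])
    return d
def ray(d,u,v):
    K=np.array([[d["fx"],0,d["cx"]],[0,d["fy"],d["cy"]],[0,0,1]],float)
    p=cv2.undistortPoints(np.array([[[u,v]]],float),K,np.array([d["k1"],0,0,0.]))[0,0]
    R=np.array(d["R"]);t=np.array(d["t"])
    return -R.T@t, R.T@np.array([p[0],p[1],1])
def onz(d,u,v,z):
    c,r=ray(d,u,v); return c+r*(z-c[2])/r[2]
def proj(d,X):
    K=np.array([[d["fx"],0,d["cx"]],[0,d["fy"],d["cy"]],[0,0,1]],float)
    R=np.array(d["R"]);t=np.array(d["t"])
    return cv2.projectPoints(np.array(X,float).reshape(-1,1,3),cv2.Rodrigues(R)[0],t,K,np.array([d["k1"],0,0,0.]))[0][:,0]
E
python3 - <<'E'
from h import *
np.set_printoptions(precision=3,suppress=True)
for n in("scene","top"):
    d=grab(n,f"pics/{n}0.png"); print(n,d["fx"],d["k1"],ray(d,d["cx"],d["cy"]))
s=manip.state();print(s["ee_pos"],s["ee_rot"],s["time"],s["wrist_force"])
E
```

```text
scene 492.2080495239383 -0.015622447383228698 (array([0.036, 0.313, 0.716]), array([ 0.577, -0.351, -0.737]))
top 490.4172339052005 0.024177193676565803 (array([ 0.463, -0.023,  1.168]), array([ 0.1  ,  0.009, -0.995]))
[ 0.204 -0.617  0.197] [ 0.987  0.159 -0.    -0.001] 0.1 [ 0.186  0.233 -0.138]
```

View pics/scene0.png

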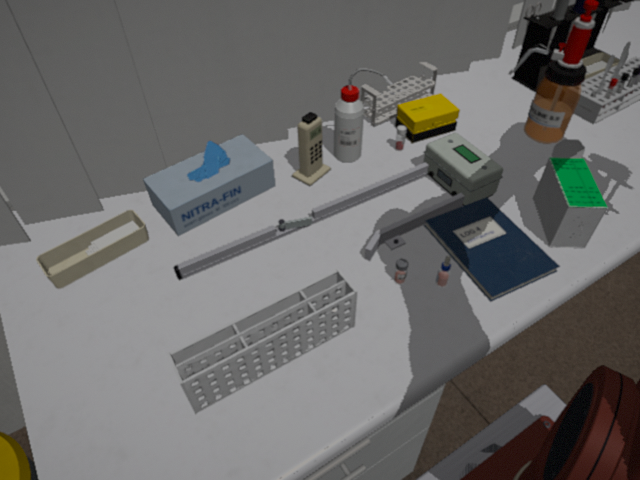

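View pics/top0.png

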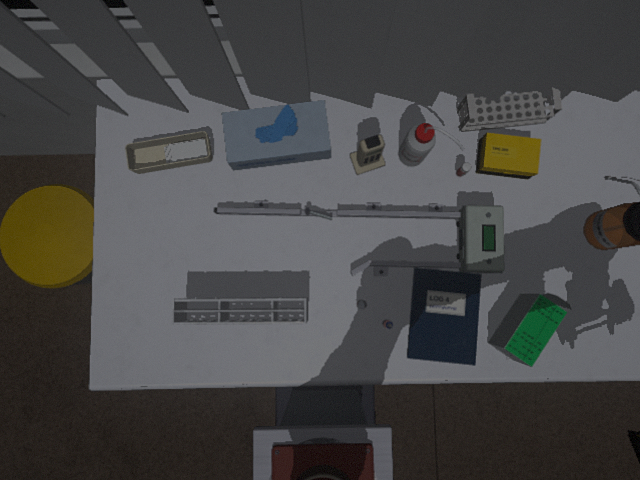

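The top view shows the rack on its side at px (174–307, 298–323), and the fence from (217,210) to the housing at (460,213). The near rail flares at about (372,263), the vial is at (362,304) and the dropper at (388,323). I'll zoom in to read off precise points.

Run:
```python
import cv2
a=cv2.imread("pics/top0.png")
b=cv2.resize(a[195:340,165:345],None,fx=4.4,fy=4,interpolation=cv2.INTER_CUBIC)
c=cv2.resize(a[195:345,330:510],None,fx=4.4,fy=4,interpolation=cv2.INTER_CUBIC)
cv2.imwrite("pics/b.png",cv2.convertScaleAbs(b,alpha=1.3));cv2.imwrite("pics/c.png",cv2.convertScaleAbs(c,alpha=1.5))
```

```text
(no output)
```

View pics/b.png

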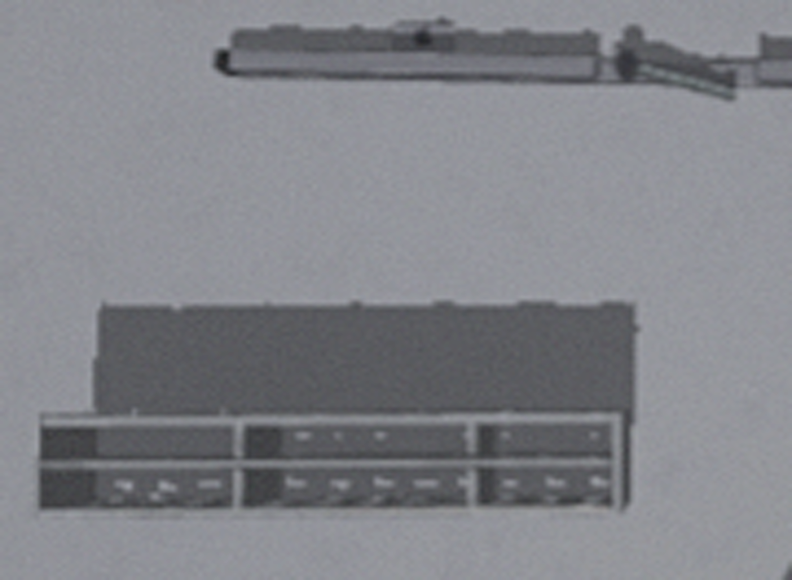

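View pics/c.png

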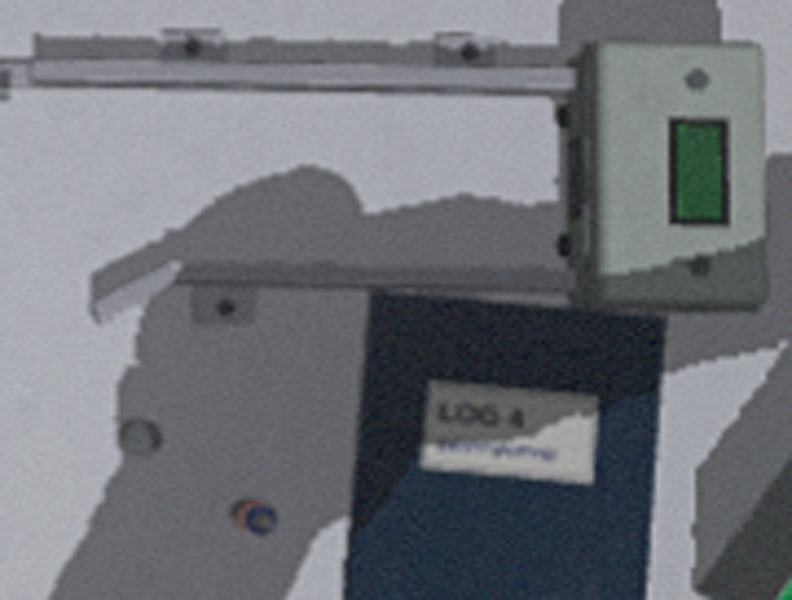

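The crops show:
- **Rack:** top corners at px (173.6,298) to (306.4,322.5).
- **Fence:** foot of the lane face runs from (216.8,214) to (457.3,218.8).
- **Catch:** tip near (331,219).
- **Near rail:** top inner edge starts at about (371,261).
- **Vial and dropper:** caps at (361.5,304) and (389,324).
- **Bumper:** dark faces near (457.5, 224–256).

Run:
```python
from h import *
np.set_printoptions(precision=4,suppress=True)
d=grab("top")
B=lambda x,y,z:onz(d,165+(x+.5)/4.4-.5,195+(y+.5)/4-.5,z)
C=lambda x,y,z:onz(d,330+(x+.5)/4.4-.5,195+(y+.5)/4-.5,z)
for n,p in dict(rkFL=B(38,411,.1),rkNL=B(38,510,.1),rkNR=B(624,510,.1),rkFR=B(624,411,.1),
 fenceL=B(228,76,0),f2=B(590,81,0),f3=C(40,87,0),f4=C(550,95,0),tip=B(733,97,.022),
 mouth=C(180,264,.032),rail2=C(560,272,.032),flare=C(93,277,.032),flareN=C(100,322,0),
 bumpA=C(557,115,.022),bumpB=C(557,247,.022),hous=C(765,43,.076),hous2=C(600,310,.0),
 vial=C(145,437,.051),drop=C(260,519,.077)).items(): print(n,p)
```

```text
rkFL [0.4559 0.313  0.1   ]
rkNL [0.403  0.3124 0.1   ]
rkNR [0.3967 0.0256 0.1   ]
rkFR [0.4496 0.0247 0.1   ]
fenceL [0.6536 0.2424 0.    ]
f2 [0.646  0.0443 0.    ]
f3 [ 0.6402 -0.0519  0.    ]
f4 [ 0.6289 -0.3289  0.    ]
tip [ 0.6313 -0.0335  0.022 ]
mouth [ 0.5301 -0.1222  0.032 ]
rail2 [ 0.5212 -0.3208  0.032 ]
flare [ 0.5236 -0.0762  0.032 ]
flareN [ 0.4985 -0.0808  0.    ]
bumpA [ 0.6138 -0.3263  0.022 ]
bumpB [ 0.5363 -0.3225  0.022 ]
hous [ 0.6448 -0.4189  0.076 ]
hous2 [ 0.4999 -0.3494  0.    ]
vial [ 0.4318 -0.0996  0.051 ]
drop [ 0.3868 -0.1537  0.077 ]
```

The rows are not in the units I measure in: shifts go in shares of 20 cm and turns go in shares of 45 degrees. I convert before sending: -0.03 m / 0.2 = -0.15, -0.025 m / 0.2 = -0.125, 0.114 rad / 0.7854 = 0.1451.

```bash
echo '[{"aperture": 1,"trans": [0,0,-0.15],"turn": 0.1451},{"aperture": 1,"trans": [0,0,-0.15],"turn": 0.1451},{"aperture": 1,"trans": [0,0,-0.1],"turn": 0.1451},{"aperture": 1,"trans": [0.15,-0.125,0]},{"aperture": 1,"trans": [0.15,-0.125,0]},{"aperture": 1,"trans": [0.15,-0.125,0]},{"aperture": 1,"trans": [0.15,-0.125,0]},{"aperture": 1,"trans": [0.15,-0.125,0]}]' | python3 -m pendant; echo '[{"aperture": 1,"trans": [0.15,-0.14,0]},{"aperture": 1,"trans": [0.15,-0.14,0]},{"aperture": 1,"trans": [0.15,-0.14,0]},{"aperture": 1,"trans": [0.1,-0.18,0]},{"aperture": 1,"trans": [0.05,-0.2,0]},{"aperture": 1,"trans": [0,-0.2,0]},{"aperture": 1,"trans": [0,-0.2,0]},{"aperture": 1,"trans": [0,-0.2,0]}]' | python3 -m pendant
```

```text
time: 0.82
ee_pos: [0.3577, -0.4943, 0.2779]
ee_rot: [1.0, -0.012, -0.0, -0.0]
wrist_force: [1.4, -0.5, -0.6]
width: 0.997
grasp_force: 0.0
time: 1.48
ee_pos: [0.4828, -0.2166, 0.2777]
ee_rot: [1.0, -0.011, -0.0, -0.0]
wrist_force: [-0.1, 0.1, -0.4]
width: 1.004
grasp_force: 0.0
```

To row units: -0.04 m / 0.2 = -0.2.

```bash
echo '[{"aperture": 1,"trans": [0,-0.2,0]},{"aperture": 1,"trans": [0,-0.2,0]},{"aperture": 1,"trans": [0,-0.2,0]},{"aperture": 1,"trans": [0,-0.2,0]},{"aperture": 1,"trans": [0,-0.2,0]},{"aperture": 1,"trans": [0,-0.2,0]},{"aperture": 1,"trans": [0,-0.2,0]},{"aperture": 1,"trans": [0,-0.2,0]}]' | python3 -m pendant; echo '[{"aperture": 1,"trans": [-0.1,-0.15,0]},{"aperture": 1,"trans": [-0.125,-0.15,0]},{"aperture": 1,"trans": [-0.125,-0.125,0]},{"aperture": 1,"trans": [-0.125,-0.125,0]},{"aperture": 1,"trans": [-0.08,0,0]},{"aperture": 1}]' | python3 -m pendant
```

```text
time: 2.15
ee_pos: [0.49, 0.1032, 0.2782]
ee_rot: [1.0, -0.012, 0.0, 0.0]
wrist_force: [1.1, -0.1, -1.2]
width: 0.995
grasp_force: 0.0
time: 2.65
ee_pos: [0.379, 0.216, 0.2783]
ee_rot: [1.0, -0.009, 0.0, 0.0]
wrist_force: [1.5, 0.2, -0.5]
width: 1.002
grasp_force: 0.0
```

To row units: 0.035 m / 0.2 = 0.175, 0.03 m / 0.2 = 0.15.

```bash
echo '[{"aperture": 1,"trans": [-0.015,0,0.175]},{"aperture": 1,"trans": [0,0,0.175]},{"aperture": 1,"trans": [0,0,0.175]},{"aperture": 1,"trans": [0,0,0.15]},{"aperture": 1,"trans": [0,0,0.15]},{"aperture": 1,"trans": [0,0,0.125]},{"aperture": 1},{"aperture": 1}]' | python3 -m pendant
```

```text
time: 3.32
ee_pos: [0.3786, 0.2133, 0.0876]
ee_rot: [1.0, -0.012, -0.001, 0.0]
wrist_force: [0.3, -0.4, 1.6]
width: 0.997
grasp_force: 0.0
```

To row units: 0.008 m / 0.2 = 0.04, 0.007 m / 0.2 = 0.035.

```bash
echo '[{"aperture": 1,"trans": [0.04,0,0]},{"aperture": 1,"trans": [0.035,0,0]},{"aperture": 1,"trans": [0.03,0,0]},{"aperture": 1,"trans": [0.03,0,0]},{"aperture": 1,"trans": [0.03,0,0]},{"aperture": 1,"trans": [0.03,0,0]}]' | python3 -m pendant
python3 - <<'E'
from h import *
a=grab("scene")["pixels"];b=grab("top")["pixels"]
cv2.imwrite("pics/t1.png",np.hstack([cv2.resize(a[200:440,120:420],(400,320)),cv2.resize(b[180:420,130:430],(400,320))]))
E
```

```text
time: 3.82
ee_pos: [0.419, 0.213, 0.0884]
ee_rot: [1.0, -0.012, 0.0, -0.0]
wrist_force: [-0.3, -0.1, 0.2]
width: 0.999
grasp_force: 0.0
```

View pics/t1.png

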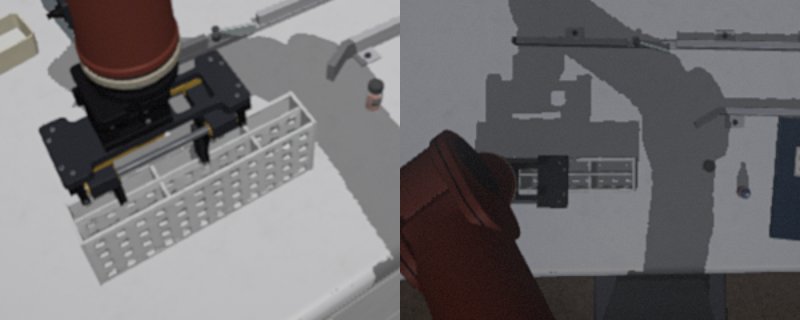

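The rack has not moved: its end is still at top px (307, 298–322). The fingers appear to be at or over its top edge with no force, so I'll check by projection and a zoom.

Run:
```python
from h import *
d=grab("scene");a=d["pixels"]
np.set_printoptions(precision=1,suppress=True)
c=lambda P:(proj(d,P)-[165,270])*4
for x in(.4095,.4285):
  print(x,c([[x,.213-.0435,.0884],[x,.213-.0585,.0884],[x,.213+.0435,.0884]]).tolist())
print("rack near/far top right",c([[.397,.0256,.1],[.45,.0247,.1],[.403,.3124,.1],[.456,.313,.1],[.397,.0256,0],[.403,.3124,0]]).tolist())
cv2.imwrite("pics/t2.png",cv2.convertScaleAbs(cv2.resize(a[270:420,165:365],None,fx=4,fy=4,interpolation=cv2.INTER_CUBIC),alpha=1.3))
```

```text
0.4095 [[432.26444533707854, 246.92846573713587], [467.473558985982, 227.9666044302096], [217.8443902955944, 362.3295344351759]]
0.4285 [[407.82438254891804, 210.44661670392384], [442.68739834406006, 192.01747365467372], [195.67535094544837, 322.532284997887]]
rack near/far top right [[770.1334495679105, 78.98060294598531], [695.4791177210473, -10.366153774431268], [69.82213922685378, 440.7255900405262], [11.821056806425077, 325.21047597261054], [761.0375063534459, 220.23219522535146], [129.52985116969808, 563.9503414261117]]
```

View pics/t2.png

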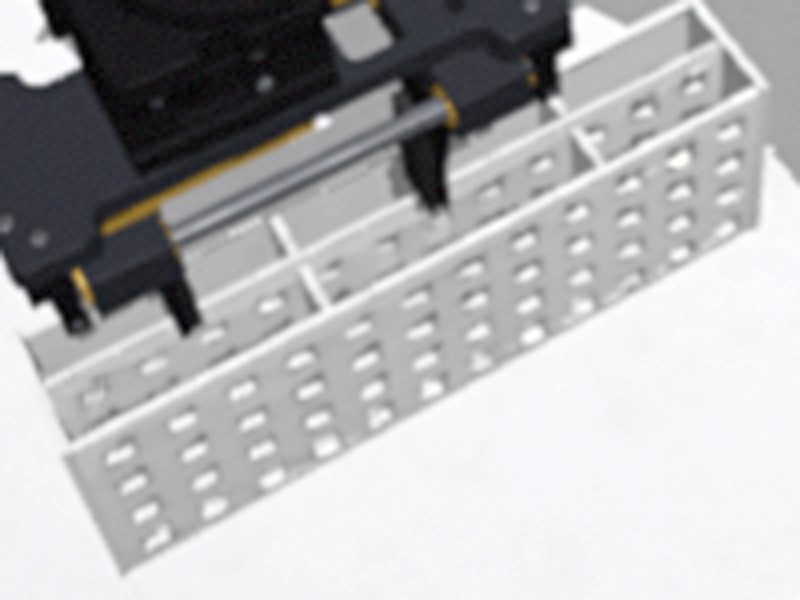

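The zoom shows the rack in place with the open finger tips just above its top edge (tip at about zoom px (435,210)). So the open fingers' tips sit roughly 12–15 mm higher than the shut-finger TCP and passed over the rack. I'll back off, go lower and push again.

To row units: -0.03 m / 0.2 = -0.15, 0.025 m / 0.2 = 0.125.

```bash
echo '[{"aperture": 1,"trans": [0,0,-0.15]},{"aperture": 1,"trans": [-0.11,0,0]},{"aperture": 1,"trans": [-0.11,0,0]},{"aperture": 1},{"aperture": 1,"trans": [0,0,0.125]},{"aperture": 1,"trans": [0,0,0.105]},{"aperture": 1},{"aperture": 1}]' | python3 -m pendant;  echo '[{"aperture": 1,"trans": [0.04,0,0]},{"aperture": 1,"trans": [0.035,0,0]},{"aperture": 1,"trans": [0.03,0,0]},{"aperture": 1,"trans": [0.03,0,0]}]' | python3 -m pendant
python3 - <<'E'
from h import *
a=grab("scene")["pixels"]
cv2.imwrite("pics/t3.png",cv2.convertScaleAbs(cv2.resize(a[250:430,155:375],None,fx=3,fy=3,interpolation=cv2.INTER_CUBIC),alpha=1.3))
E
```

```text
time: 4.63
ee_pos: [0.3732, 0.2138, 0.0717]
ee_rot: [1.0, -0.011, -0.001, 0.0]
wrist_force: [-1.1, 0.3, 0.6]
width: 0.999
grasp_force: 0.0
time: 4.97
ee_pos: [0.4024, 0.2137, 0.0728]
ee_rot: [1.0, -0.012, 0.0, -0.0]
wrist_force: [-0.8, -0.4, 0.9]
width: 1.002
grasp_force: 0.7
```

View pics/t3.png

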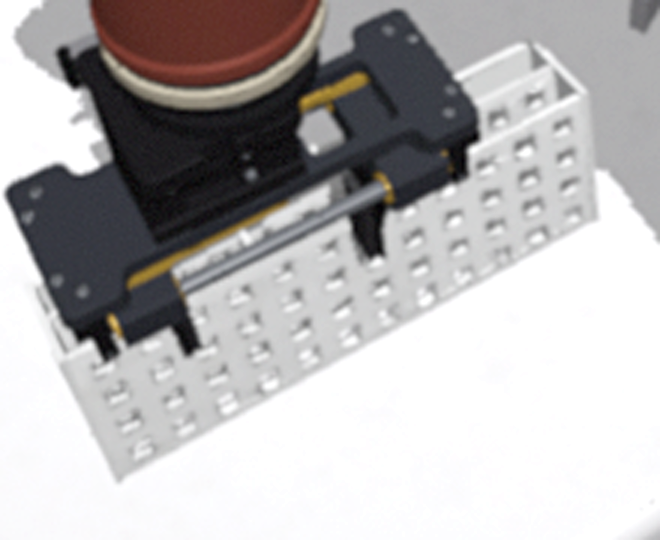

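Now the fingers bear on the perforated face and the rack is starting to lean away. I'll keep pushing.

To row units: 0.006 m / 0.2 = 0.03, 0.005 m / 0.2 = 0.025.

```bash
echo '[{"aperture": 1,"trans": [0.03,0,0]},{"aperture": 1,"trans": [0.03,0,0]},{"aperture": 1,"trans": [0.03,0,0]},{"aperture": 1,"trans": [0.03,0,0]},{"aperture": 1,"trans": [0.025,0,0]},{"aperture": 1,"trans": [0.025,0,0]},{"aperture": 1}]' | python3 -m pendant; echo '[{"aperture": 1},{"aperture": 1},{"aperture": 1,"trans": [-0.05,0,-0.15]},{"aperture": 1,"trans": [-0.05,0,-0.15]},{"aperture": 1}]' | python3 -m pendant
python3 - <<'E'
from h import *
a=grab("scene")["pixels"];b=grab("top")["pixels"]
cv2.imwrite("pics/t4a.png",a);cv2.imwrite("pics/t4b.png",b)
cv2.imwrite("pics/t4.png",np.hstack([cv2.resize(a[200:440,120:420],(400,320)),cv2.resize(b[180:420,130:430],(400,320))]))
E
```

```text
time: 5.6
ee_pos: [0.4361, 0.2125, 0.072]
ee_rot: [1.0, -0.012, 0.0, -0.0]
wrist_force: [0.2, -0.4, 0.1]
width: 1.003
grasp_force: 0.0
time: 6.02
ee_pos: [0.4157, 0.2151, 0.1368]
ee_rot: [1.0, -0.011, 0.003, -0.001]
wrist_force: [1.4, 0.7, 0.9]
width: 1.001
grasp_force: 0.0
```

View pics/t4.png

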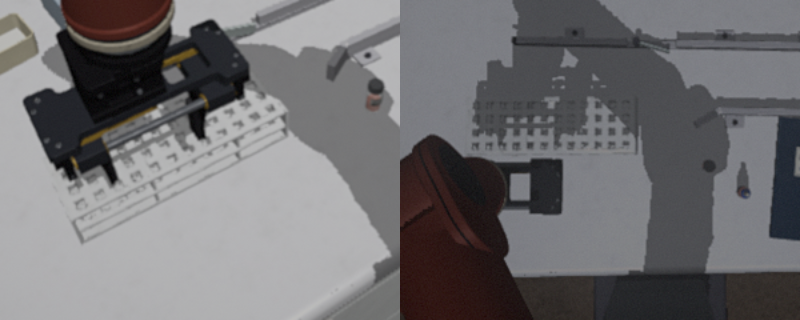

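The rack is on its feet with its holes up. Its top corners are at about top px (308,253), (308,294), (182,293) and (187,253). Measuring its pose.

```bash
cat > rk.py <<'E'
from h import *
def show(ps):
    o=np.array([.5827,-.1829]);a=-.0432
    R=np.array([[np.cos(a),-np.sin(a)],[np.sin(a),np.cos(a)]])
    for p in ps:
        p=np.array(p[:2]); print("world",p.round(4),"reader",(R.T@(p-o)).round(4))
E
python3 - <<'E'
from rk import *
d=grab("top")
T=lambda x,y,z:onz(d,130+(x-400+.5)*.75-.5,180+(y+.5)*.75-.5,z)
show([T(637,97,.055),T(637,153,.055),T(470,153,.055)])
print(manip.state()["joint_pos"])
E
```

```text
world [0.5501 0.0222] reader [-0.0414  0.2035]
world [0.4551 0.0239] reader [-0.1364  0.2011]
world [0.4614 0.3067] reader [-0.1424  0.4839]
[ 0.1263289   0.04983715 -0.70515883  1.95141811  0.03646061  1.15179919
 -2.18701755]
```

To row units: 0.03 m / 0.2 = 0.15, 0.02 m / 0.2 = 0.1, 0.02 rad / 0.7854 = 0.0255.

```bash
echo '[{"aperture": 1,"trans": [0,0.115,0],"turn": 0.0255},{"aperture": 1,"trans": [0,0.115,0.1]},{"aperture": 1,"trans": [0.025,0,0.15]},{"aperture": 1,"trans": [0,0,0.15]},{"aperture": 1,"trans": [0,0,0.125]},{"aperture": 1,"trans": [0,0,0.1]},{"aperture": 1},{"aperture": 1}]' | python3 -m pendant; echo '[{"aperture": 1,"trans": [0.06,0,0]},{"aperture": 1,"trans": [0.06,0,0]},{"aperture": 1,"trans": [0.05,0,0]},{"aperture": 1,"trans": [0.05,0,0]},{"aperture": 1,"trans": [0.05,0,0]},{"aperture": 1,"trans": [0.05,0,0]},{"aperture": 1,"trans": [0.05,0,0]},{"aperture": 1,"trans": [0.05,0,0]}]' | python3 -m pendant
```

```text
time: 6.83
ee_pos: [0.417, 0.1666, 0.0059]
ee_rot: [1.0, -0.021, -0.002, 0.0]
wrist_force: [0.6, -1.1, -0.0]
width: 1.004
grasp_force: 0.0
time: 7.5
ee_pos: [0.5034, 0.1632, 0.0071]
ee_rot: [1.0, -0.022, -0.0, -0.0]
wrist_force: [-2.1, 0.3, 2.9]
width: 1.0
grasp_force: 1.3
```

To row units: 0.009 m / 0.2 = 0.045, 0.007 m / 0.2 = 0.035.

```bash
echo '[{"aperture": 1,"trans": [0.045,0,0]},{"aperture": 1,"trans": [0.045,0,0]},{"aperture": 1,"trans": [0.035,0,0]},{"aperture": 1}]' | python3 -m pendant; for i in 1 ; do echo '[{"aperture": 1,"trans": [0.015,0,0]},{"aperture": 1,"trans": [0.015,0,0]},{"aperture": 1}]' | python3 -m pendant|sed -n 2,4p;done
python3 - <<'E'
from h import *
b=grab("top")["pixels"]
cv2.imwrite("pics/t5.png",cv2.convertScaleAbs(cv2.resize(b[195:315,160:360],None,fx=4,fy=4,interpolation=cv2.INTER_CUBIC),alpha=1.4))
E
```

```text
time: 7.83
ee_pos: [0.5292, 0.162, 0.0071]
ee_rot: [1.0, -0.022, 0.001, -0.0]
wrist_force: [1.4, -0.2, 0.5]
width: 0.999
grasp_force: 0.0
ee_pos: [0.5337, 0.1619, 0.0071]
ee_rot: [1.0, -0.022, 0.0, -0.0]
wrist_force: [-0.1, -0.5, -0.1]
```

View pics/t5.png

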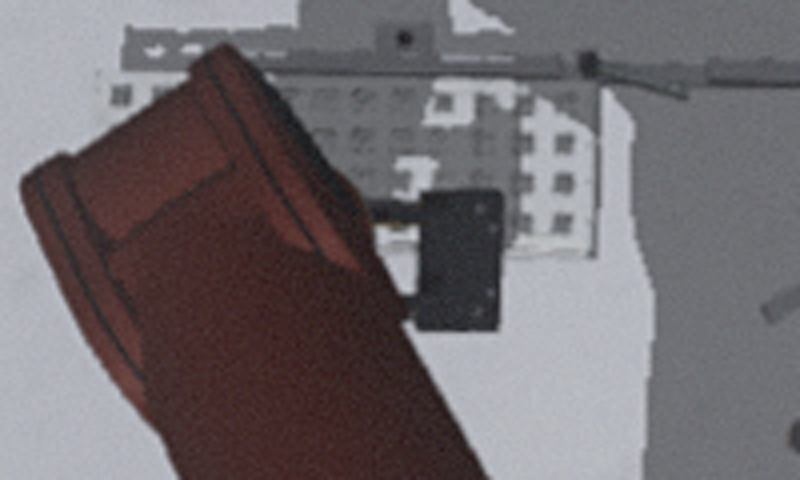

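The rack lies close along the fence, with its right end at zoom x≈597 and its edges at y≈83 and 256. Measuring the gap.

```bash
python3 - <<'E'
from rk import *
d=grab("top")
T=lambda x,y,z:onz(d,160+(x+.5)/4-.5,195+(y+.5)/4-.5,z)
show([T(597,86,.055),T(597,257,.055),T(100,72,.055)])
s=manip.state();show([s["ee_pos"]])
E
echo '[{"aperture": 1,"trans": [0.01,0,0]},{"aperture": 1}]' | python3 -m pendant|sed -n 2,4p
```

```text
world [0.6339 0.0178] reader [0.0425 0.2027]
world [0.5358 0.0196] reader [-0.0556  0.2003]
world [0.6485 0.3029] reader [0.0448 0.4882]
world [0.5335 0.1619] reader [-0.064   0.3424]
ee_pos: [0.5354, 0.1619, 0.0071]
ee_rot: [1.0, -0.022, -0.0, 0.0]
wrist_force: [-1.0, -0.2, 0.7]
```

To row units: 0.002 m / 0.2 = 0.01.

```bash
echo '[{"aperture": 1,"trans": [0.01,0,0]},{"aperture": 1}]' | python3 -m pendant|sed -n 2,4p;  echo '[{"aperture": 1,"trans": [0.01,0,0]},{"aperture": 1}]' | python3 -m pendant|sed -n 2,4p
```

```text
ee_pos: [0.5375, 0.1618, 0.0071]
ee_rot: [1.0, -0.022, 0.0, -0.0]
wrist_force: [-1.4, 1.1, 0.8]
ee_pos: [0.5385, 0.1619, 0.0069]
ee_rot: [1.0, -0.022, -0.001, 0.0]
wrist_force: [-6.8, 0.1, 3.3]
```

Fence contact is confirmed (6.8 N). I'll back off and go round to the rack's outer end with the fingers shut.

To row units: -0.035 m / 0.2 = -0.175, -0.02 m / 0.2 = -0.1.

```bash
echo '[{"aperture": 1,"trans": [-0.1,0,0]},{"aperture": 1,"trans": [-0.05,0,-0.15]},{"aperture": 1,"trans": [0,0,-0.175]},{"aperture": 1,"trans": [0,0,-0.175]},{"aperture": 1,"trans": [0,0,-0.175]},{"aperture": 0,"trans": [0.025,-0.175,0]},{"aperture": 0,"trans": [0.1,-0.15,0]},{"aperture": 0,"trans": [0.125,-0.15,0]}]' | python3 -m pendant 30;  echo '[{"aperture": 0,"trans": [0.1,-0.175,0]},{"aperture": 0,"trans": [0.1,-0.175,0]},{"aperture": 0,"trans": [0.005,-0.15,0]},{"aperture": 0,"trans": [0,0,0.1]},{"aperture": 0,"trans": [0,0,0.05]},{"aperture": 0},{"aperture": 0},{"aperture": 0}]' | python3 -m pendant;python3 - <<'E'
from rk import *
s=manip.state();show([s["ee_pos"]]); print(np.round(s["joint_pos"],2))
b=grab("top")["pixels"]
cv2.imwrite("pics/t6.png",cv2.convertScaleAbs(cv2.resize(b[195:315,160:360],None,fx=4,fy=4,interpolation=cv2.INTER_CUBIC),alpha=1.4))
E
```

```text
time: 9.35
ee_pos: [0.5646, 0.2569, 0.1439]
ee_rot: [1.0, -0.022, 0.002, -0.0]
wrist_force: [1.1, 1.0, 1.2]
width: 0.857
grasp_force: 0.0
time: 10.02
ee_pos: [0.6097, 0.3523, 0.1129]
ee_rot: [1.0, -0.023, 0.001, 0.0]
wrist_force: [0.3, 0.3, -0.8]
width: 0.246
grasp_force: 0.0
world [0.6097 0.3523] reader [0.0039 0.5359]
[-0.16  0.57 -0.63  1.39  0.34  1.29 -2.42]
```

To row units: 0.03 m / 0.2 = 0.15, 0.02 m / 0.2 = 0.1.

```bash
echo '[{"aperture": 0,"trans": [-0.01,0,0.15]},{"aperture": 0,"trans": [0,0,0.15]},{"aperture": 0,"trans": [0,0,0.1]},{"aperture": 0,"trans": [0,0,0.06]},{"aperture": 0}]' | python3 -m pendant; echo '[{"aperture": 0,"trans": [0,0.06,0]},{"aperture": 0,"trans": [0,0.06,0]},{"aperture": 0,"trans": [0,0.06,0]},{"aperture": 0,"trans": [0,0.06,0]},{"aperture": 0,"trans": [0,0.06,0]},{"aperture": 0,"trans": [0,0.06,0]}]' | python3 -m pendant; echo '[{"aperture": 0,"trans": [0,0.075,0]},{"aperture": 0,"trans": [0,0.075,0]},{"aperture": 0,"trans": [0,0.075,0]},{"aperture": 0,"trans": [0,0.075,0]},{"aperture": 0,"trans": [0,0.075,0]},{"aperture": 0,"trans": [0,0.05,0]},{"aperture": 0}]' | python3 -m pendant;python3 - <<'E'
from rk import *
s=manip.state();show([s["ee_pos"]]); 
b=grab("top")["pixels"]
cv2.imwrite("pics/t7.png",cv2.convertScaleAbs(cv2.resize(b[190:330,190:390],None,fx=4,fy=4,interpolation=cv2.INTER_CUBIC),alpha=1.4))
E
```

```text
time: 10.48
ee_pos: [0.606, 0.3523, 0.0181]
ee_rot: [1.0, -0.022, -0.001, 0.001]
wrist_force: [-0.0, -0.4, -0.6]
width: 0.008
grasp_force: 0.0
time: 10.98
ee_pos: [0.6042, 0.2811, 0.0212]
ee_rot: [1.0, -0.022, 0.001, -0.001]
wrist_force: [0.3, 2.6, 2.1]
width: 0.006
grasp_force: 1.5
time: 11.57
ee_pos: [0.6003, 0.1927, 0.0196]
ee_rot: [1.0, -0.023, -0.0, 0.001]
wrist_force: [-0.0, -0.6, 0.2]
width: 0.009
grasp_force: 0.0
world [0.6003 0.1927] reader [0.0014 0.376 ]
```

View pics/t7.png

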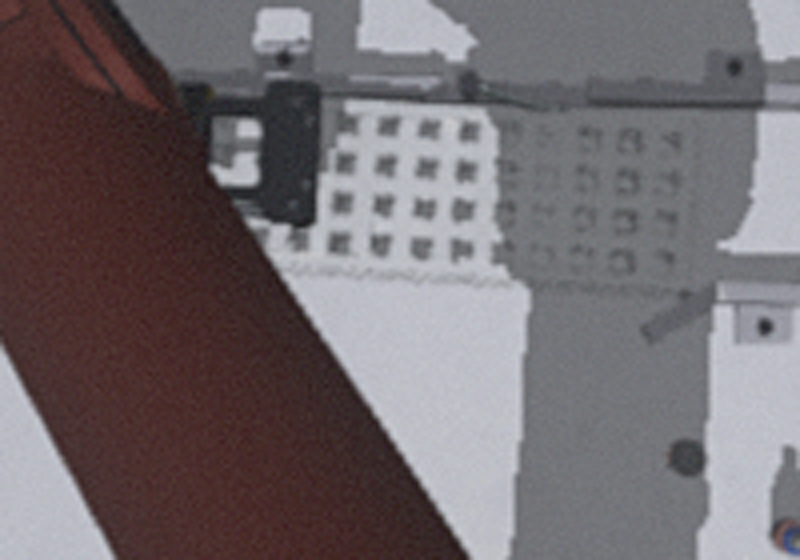

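The rack is sliding straight along the fence, past the catch, with its front (zoom x≈697) at the flare (715,290). The vial at (687,457) is clear. I'll carry on.

To row units: 0.012 m / 0.2 = 0.06.

```bash
echo '[{"aperture": 0,"trans": [0,0.06,0]},{"aperture": 0,"trans": [0,0.06,0]},{"aperture": 0,"trans": [0,0.06,0]},{"aperture": 0,"trans": [0,0.06,0]}]' | python3 -m pendant|sed -n 2,4p; echo '[{"aperture": 0,"trans": [0,0.06,0]},{"aperture": 0,"trans": [0,0.06,0]},{"aperture": 0,"trans": [0,0.06,0]},{"aperture": 0,"trans": [0,0.06,0]}]' | python3 -m pendant|sed -n 2,4p;  echo '[{"aperture": 0,"trans": [0,0.06,0]},{"aperture": 0,"trans": [0,0.06,0]},{"aperture": 0,"trans": [0,0.06,0]},{"aperture": 0,"trans": [0,0.06,0]},{"aperture": 0,"trans": [0,0.06,0]},{"aperture": 0,"trans": [0,0.06,0]}]' | python3 -m pendant|sed -n 2,4p;python3 - <<'E'
from rk import *
s=manip.state();show([s["ee_pos"]]); 
d=grab("top");b=d["pixels"]
cv2.imwrite("pics/t8.png",cv2.convertScaleAbs(cv2.resize(b[190:330,310:510],None,fx=4,fy=4,interpolation=cv2.INTER_CUBIC),alpha=1.5))
E
```

```text
ee_pos: [0.5975, 0.1501, 0.0202]
ee_rot: [1.0, -0.021, -0.0, -0.001]
wrist_force: [-0.1, 3.8, 1.4]
ee_pos: [0.5957, 0.1001, 0.0201]
ee_rot: [1.0, -0.022, -0.0, -0.0]
wrist_force: [-0.4, 4.0, 2.1]
ee_pos: [0.5924, 0.0279, 0.0199]
ee_rot: [1.0, -0.022, -0.0, 0.0]
wrist_force: [-1.9, 3.1, 2.1]
world [0.5924 0.0279] reader [0.0006 0.211 ]
```

Force is steady at 3–4 N with about 50 mm left. I'll finish slowly and watch the force.

To row units: 0.01 m / 0.2 = 0.05, 0.006 m / 0.2 = 0.03.

```bash
echo '[{"aperture": 0,"trans": [0,0.05,0]},{"aperture": 0,"trans": [0,0.05,0]},{"aperture": 0,"trans": [0,0.05,0]},{"aperture": 0,"trans": [0,0.03,0]}]' | python3 -m pendant|sed -n 2,4p; for f in 1; do echo '[{"aperture": 0,"trans": [0,0.02,0]},{"aperture": 0,"trans": [0,0.02,0]},{"aperture": 0}]' | python3 -m pendant|sed -n 2,4p; echo '[{"aperture": 0,"trans": [0,0.015,0]},{"aperture": 0,"trans": [0,0.01,0]},{"aperture": 0}]' | python3 -m pendant|sed -n 2,4p; done
python3 - <<'E'
from rk import *
s=manip.state();show([s["ee_pos"]])
E
```

```text
ee_pos: [0.5909, -0.0086, 0.0199]
ee_rot: [1.0, -0.022, -0.0, 0.0]
wrist_force: [-2.0, 1.8, -0.8]
ee_pos: [0.5909, -0.0158, 0.02]
ee_rot: [1.0, -0.022, 0.0, 0.0]
wrist_force: [-0.3, -0.8, -0.5]
ee_pos: [0.5907, -0.0196, 0.0202]
ee_rot: [1.0, -0.021, 0.0, -0.0]
wrist_force: [-0.7, 1.1, 0.6]
world [ 0.5907 -0.0196] reader [0.0009 0.1635]
```

To row units: 0.003 m / 0.2 = 0.015.

```bash
echo '[{"aperture": 0,"trans": [0,0.015,0]},{"aperture": 0}]' | python3 -m pendant|sed -n 2,4p; echo '[{"aperture": 0,"trans": [0,0.01,0]},{"aperture": 0}]' | python3 -m pendant|sed -n 2,4p; echo '[{"aperture": 0,"trans": [0,0.01,0]},{"aperture": 0}]' | python3 -m pendant|sed -n 2,4p;echo '[{"aperture": 0,"trans": [0,0.01,0]},{"aperture": 0}]' | python3 -m pendant|sed -n 2,4p
```

```text
ee_pos: [0.5905, -0.0229, 0.0201]
ee_rot: [1.0, -0.022, 0.0, -0.0]
wrist_force: [-1.8, 1.4, 1.1]
ee_pos: [0.5906, -0.0252, 0.0201]
ee_rot: [1.0, -0.022, 0.0, 0.0]
wrist_force: [0.6, 0.5, 0.6]
ee_pos: [0.5907, -0.0265, 0.0201]
ee_rot: [1.0, -0.022, 0.0, -0.0]
wrist_force: [1.2, 3.1, -0.5]
ee_pos: [0.5909, -0.0267, 0.0204]
ee_rot: [1.0, -0.021, 0.001, -0.001]
wrist_force: [1.5, 7.1, -0.7]
```

To row units: 0.003 m / 0.2 = 0.015.

```bash
echo '[{"aperture": 0,"trans": [0,0.015,0]},{"aperture": 0}]' | python3 -m pendant|sed -n 2,4p; echo '[{"aperture": 0,"trans": [0,0.015,0]},{"aperture": 0}]' | python3 -m pendant|sed -n 2,4p; echo '[{"aperture": 0,"trans": [0,-0.1,0]},{"aperture": 0,"trans": [0,-0.15,0]},{"aperture": 0,"trans": [0,-0.15,-0.1]},{"aperture": 0,"trans": [0,-0.15,-0.15]},{"aperture": 0,"trans": [0,-0.15,-0.15]},{"aperture": 0,"trans": [-0.15,-0.1,-0.15]},{"aperture": 0,"trans": [-0.2,-0.05,0]},{"aperture": 0,"trans": [-0.2,0,0]}]' | python3 -m pendant
python3 - <<'E'
from h import *
b=grab("top")["pixels"];a=grab("scene")["pixels"]
f=lambda i:cv2.convertScaleAbs(cv2.resize(i,(400,400),interpolation=cv2.INTER_CUBIC),alpha=1.4)
cv2.imwrite("pics/t9.png",np.hstack([f(b[190:320,310:480]),f(a[130:290,280:510])]))
E
```

```text
ee_pos: [0.5915, -0.0268, 0.0208]
ee_rot: [1.0, -0.02, 0.001, -0.003]
wrist_force: [3.6, 15.2, -0.0]
ee_pos: [0.5921, -0.027, 0.0212]
ee_rot: [1.0, -0.019, 0.002, -0.004]
wrist_force: [3.8, 21.3, 2.0]
time: 15.33
ee_pos: [0.4906, 0.1394, 0.1272]
ee_rot: [1.0, -0.02, 0.002, -0.001]
wrist_force: [-1.2, 0.7, 0.6]
width: 0.002
grasp_force: 0.0
```

View pics/t9.png

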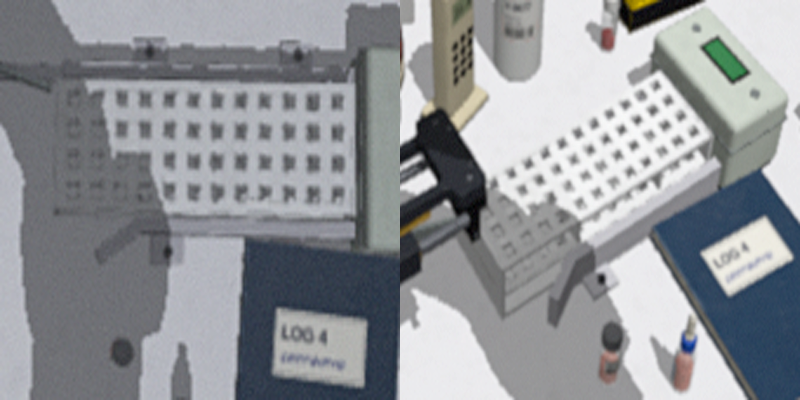

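The rack is home against the bumpers. The catch tip is at top px (331.2, 219.2), the same as its sprung-in position at the start, just behind the rack's end. The vial (361.8, 304.4) has not moved, and the gripper is clear.

```bash
echo '[{"aperture": 0},{"aperture": 0},{"aperture": 0},{"aperture": 0}]' | python3 -m pendant|head -2; python3 -c "
from station import hand_in; print(hand_in())"
```

```text
time: 15.77
ee_pos: [0.4917, 0.1361, 0.1256]
the job is handed in; nothing more can be done
None
```

The rack is on its feet, fully home against the bumpers with the catch sprung in behind it. I handed the job in at about 16 s; the verdict itself was not reported back.

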